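# Tip a negative-carrier plate out of its storage block and lay it on the light box

## Task

The flat aluminium negative-carrier plate lies sunk in its dark wooden storage block; without forcing it, press its ridged end down into the thumb well so that the plain end tips up, slide the plate forward and let go so that the plain end rests on the block's front rim. Then pick the plate up and lay it, without dropping it, right side up in the middle of the light box and square with the box's long sides, ready for a film strip. Leave the loupe, the film clips, the glass weight and the film canister where they are.

Things in the scene. Friction and masses are not known exactly. Their poses are not given: they have to be found in the camera images.
- tray: dark wooden storage block fixed to the counter, 184 x 104 x 32 mm (x, y, z). Origin: centre of its underside; +x is its front. Sunk in its top (z = 32 mm) is a nest 62 mm wide and 168 mm long (x -84 to 84 mm). From x = -10 to 84 mm its floor is level at z = 26 mm. Front and rear rims 8 mm thick, side rims 21 mm. Friction of the plate on it about 0.45
- tray_pivot (a point): middle of the square edge at the block's x = -10 mm, z = 26 mm, where the nest floor drops to the thumb well; the plate tips over this edge. Behind it, from x = -84 to -10 mm, is the thumb well, lined with cork and green felt: level, hard to the touch, its surface anywhere from 10 to 16 mm below the nest floor, so it must be felt for. Axes as the block's
- tray_rim (a point): middle of the front rim's top, at the block's x = 88 mm, z = 32 mm (rim 8 mm thick along x)
- carrier: loose flat negative-carrier plate of bright aluminium, 150 x 58 x 5 mm (x, y, z), about 0.1 kg, with a 36 x 24 mm film gate in its middle and black film guides on top. Origin: centre of its underside, below its centre of mass; z is up when right side up. It starts in the nest, its top 1 mm below the block's top, its x along the block's +x, its middle 7 mm ahead of the block's origin
- carrier_front (a point): middle of the lower edge of the plate's plain (+x) end, at first about 2 mm short of the front rim. Pressed fully at the other end it rises 10 to 19 mm above the block's top. With the plate 25 to 30 mm farther forward, this end, let down, rests on the front rim and stands out beyond the block
- carrier_tail (a point): middle of the lower edge of the plate's ridged (-x) end, marked by five dark cross ridges (too fine to feel), at first 58 mm behind the pivot, with 16 mm of open well behind. About 1 N presses it down onto the lining; let go without having moved, the plate falls back flat. Pressed there with 5 to 10 N it goes along with the finger; pressed less, the finger may slip
- lightbox: flat grey light box fixed to the counter, 280 x 220 x 30 mm (its x, y, z; x is its long side) with a glowing white panel 240 x 180 mm flush in its top, z = 30 mm. Origin: centre of its underside, below the middle of the panel
- loupe: nickel-plated loupe, 42 mm diameter, 47 mm high, standing near the light box's corner at its -x, +y; leave it. Origin: centre of its underside
- weight: domed green glass print weight, 84 mm diameter, 36 mm high, on the counter; leave it. Origin: centre of its underside
- canister: dented aluminium film canister, 56 mm diameter, 68 mm high, on the counter; leave it. Origin: centre of its underside
- clip1: orange film clip lying on the counter, about 107 x 22 x 23 mm along its x, y, z; leave it. Origin: about the middle of its underside
- clip2: orange film clip like clip1
- clip3: orange film clip like clip1
Things that resemble listed ones, but are neither listed nor needed, are in the scene too. There is more than one size of the carrier; the one meant has the size given above.

How it is judged:
By the outcome, as a careful person would: the job done as asked, in the order asked, and still so for the second after the job is handed in, with the robot touching nothing.
It also fails if it takes over 50 s, if anything falls off the work surface, if the arm or the gripper's body presses on something with over 40 N, if the wrist force passes 120 N, or if a joint passes its speed limit or range.

## Robot

A 6-joint arm with a two-finger parallel gripper is mounted at the origin on the work surface. World frame = base frame: x ahead of the robot, y to its left, z up, the work surface at z = 0. Lengths are in m, angles in degrees, forces in N, time in s.
With the tool pointing down it reaches from about 0.35 to 0.875 m from the base axis. Payload 4.2 kg.
Tool frame: the origin (TCP) lies midway between the tips of the shut fingers; the grasp point (between the pads) lies 19 mm behind it; z points along the fingers, y is the line along which they close (so a half turn about z gives the same grasp; the last joint's range is limited). The gripper opens to 87 mm and grips with 3 to 60 N. Pads are 19 mm wide; open, the fingers measure 117 mm over their backs; the gripper's body (75 mm by 190 mm) begins 51 mm behind the grasp point.
Start: joints at [87.41, 22.042, 0.453, 0, -68.411, -14.817], TCP at [0.187, 0.596, 0.223] pointing down, gripper open.
Joint ranges: [-179.83, 179.83], [-69.29, 118.12], [-61.27, 80.66], [-181.25, 117.63], [-171.15, -9.14], [-177.46, 177.46]. Speed limits (degrees/s): [159.86, 159.86, 180, 180, 180, 180].

## Interface

Orientations are given as a 3x3 rotation matrix whose columns are the frame's x, y, z axes.
In Python, from station import sense, capture, camera_params, finish_job gives the robot as it stands.
- The arm moves only by the tool drive_tool, never from a script. Its argument "rows" is a list of rows, each an object of numbers: "tx", "ty", "tz": the shift along the tool's x, y, z in cm; "ax", "ay", "az": the turn, a rotation vector about the tool's x, y, z in rad; "claw": the finger opening in cm, from 0 to 8.7. In form: [{"tx": .., "ty": .., "tz": .., "ax": .., "ay": .., "az": .., "claw": ..}, ...]. A call has 1 to 10 rows; each row shifts and turns the commanded pose from where the row before left it, along the tool's axes as they then stand; what a row does not reach is not made up. A row lasts 1/12 s, in which the tool goes at most 41.7 mm and 7.16 degrees, less where a joint would pass 70% of its speed; a pose out of reach is approached as far as the arm can. A call with a gripper value outside its range is refused whole. The fingers move at their own pace and stop on an object; the grip force is fixed at half the most. Time passes only in rows, so rows that do not move let the fingers close. It gives the time, the measured TCP pose, the force, the opening and the grip force at its end, in the units of the state.
- sense(): the state, without advancing time (a new reading comes with each control period).
- capture(name): name is "scene" or "top" or "wrist"; returns (picture, depth): 384x512x3 uint8, red, green, blue; 384x512 float32, m along the optical axis (not along the pixel's ray), 0 where there is no reading.
- camera_params(name): a dict with "intrinsics" (3x3 intrinsics, pixels), "R" (3x3) and "t" (3): a world point X has camera coordinates R X + t; the wrist camera has in their place "tool_from_camera" (4x4, takes a point from camera to tool coordinates, whose origin is the TCP and whose axes are the flange's). Camera axes: x right, y down, z forward; pixel columns grow to the right and rows downward; lengths in m; the calibration is good to about 2 mm. A picture is of the moment at which its call begins: read the wrist's pose just before it. camera_params takes no time and is no camera call.
- finish_job(): hands the job in; it is judged then, once.
The state is a dict: "time_s": time; "joints": joint angles; "joint_velocities": joint speeds; "effort": joint torques, N m; "tcp_pos": TCP position; "ee_rot": TCP orientation; "wrist_force": force on the tool from outside, world axes, zero at the start; "moment": the same for the moment, N m; "gripper_width": opening from 0.0 (shut) to 1.0 (fully open); "gripper_force": force on a finger pad.
Only numpy, scipy, OpenCV 4.12 (cv2) and the standard library are available. Lean on these libraries where they do the work, as an engineer would, in place of code of your own. Each camera call takes 0.05 s, during which the arm holds its last target. There are 200 camera calls.

## Working session

There is one attempt and no reset: what is moved stays moved. The work goes in short steps, Python scripts to look and compute and a tool call to move; the robot and the scene stay as the last step left them, time stands still between calls to the robot, and variables do not carry over. Pictures are saved under pics/ and viewed, at most 10 in all, crops included, and the job is handed in when it is done.

Besides the shell and the picture viewer there is one more tool, called after "Request:" by a JSON object that holds its "api" and its "payload", one argument or row to a line. drive_tool: Moves the arm, as the interface text tells. Its arguments: {"type":"object","properties":{"rows":{"type":"array"}},"required":["rows"]}

```bash
ls; mkdir -p pics; cat > h.py <<'E'
import numpy as np, cv2
from station import sense, capture, camera_params, finish_job
def snap(name,fn=None):
    s=sense(); im,d=capture(name); p=camera_params(name); K=np.array(p["intrinsics"])
    if "R" in p: R=np.array(p["R"]).T; t=-R@np.array(p["t"])
    else:
        T=np.array(p["tool_from_camera"]); E=np.array(s["ee_rot"]); R=E@T[:3,:3]; t=E@T[:3,3]+np.array(s["tcp_pos"])
    if fn: cv2.imwrite("pics/"+fn,im[:,:,::-1])
    v,u=np.mgrid[:384,:512]; ray=np.stack([(u-K[0,2])/K[0,0],(v-K[1,2])/K[1,1],np.ones_like(u,float)],-1)
    W=(ray*d[...,None])@R.T+t
    return im,d,W,(ray@R.T),t
def atz(ray,t,u,v,z):
    r=ray[int(v),int(u)]; return t+r*(z-t[2])/r[2]
E
python3 - <<'E'
from h import *
for n in ("top","scene"):
    im,d,W,r,t=snap(n,n+"0.png"); np.save(n+"W.npy",W); print(n,t)
print(sense())
E
```

```text
pics
top [ 0.39683408 -0.00580296  1.10558038]
scene [ 1.48143659 -0.12261089  0.74982747]
{'time_s': 0.1, 'joints': array([ 8.74099132e+01,  2.20866734e+01,  3.89654998e-01, -2.42776035e-02,
       -6.84117142e+01, -1.48160536e+01]), 'joint_velocities': array([ 0.02222495, -0.12672152,  0.1922795 ,  0.04935561, -0.01420188,
       -0.1242995 ]), 'effort': array([ 5.28724013e-05, -3.91692424e+01,  1.87936825e+01,  4.23184186e+00,
        1.34735077e-02, -7.23430276e-05]), 'tcp_pos': array([0.18679817, 0.59588428, 0.22158232]), 'ee_rot': array([[ 9.54161539e-01, -2.99291709e-01, -4.79355814e-04],
       [-2.99292074e-01, -9.54159697e-01, -1.87796505e-03],
       [ 1.04677370e-04,  1.93534942e-03, -9.99998122e-01]]), 'wrist_force': array([0.36926808, 0.1563663 , 0.00139121]), 'moment': array([-0.0646053 , -0.00354966, -0.04766381]), 'gripper_force': 0.0, 'gripper_width': 0.9987021887347045}
```

View pics/top0.png

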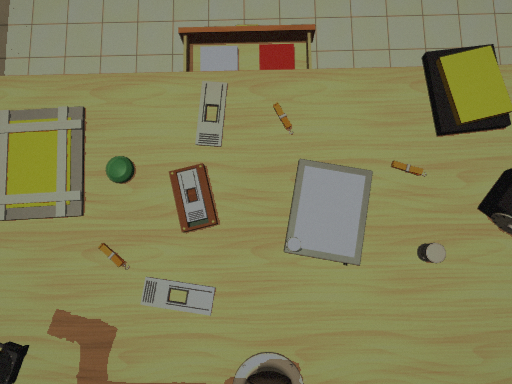

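View pics/scene0.png

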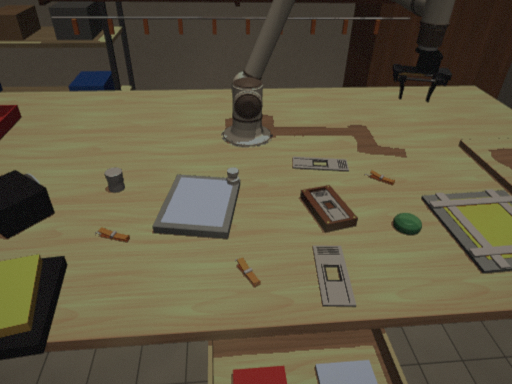

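The top view shows the tray at about (193,197) with its ridged end toward the robot. The light box is at (329,211), and the loupe at (294,243) marks its -x,+y corner. Next I'll measure both.

```bash
python3 - <<'E'
from h import *
W=np.load("topW.npy")
def box(u0,u1,v0,v1,lo,hi):
    S=np.zeros((384,512),bool); S[v0:v1,u0:u1]=1
    m=(S&(W[...,2]>lo)&(W[...,2]<hi)).astype(np.uint8)
    m=cv2.morphologyEx(m,cv2.MORPH_OPEN,np.ones((3,3)))
    n,l,st,_=cv2.connectedComponentsWithStats(m); i=1+np.argmax(st[1:,4]); P=W[l==i]
    r=cv2.minAreaRect((P[:,:2]*1000).astype(np.float32)); print(r,np.median(P[:,2]),cv2.boxPoints(r).round(1).tolist())
box(160,228,155,240,.018,.06)
box(275,385,150,275,.018,.045)
print("pixel mm",np.linalg.norm(W[200,330]-W[200,331])*1000)
print(W[197,193],W[243,294],W[205,335],W[300,330])
print(camera_params("wrist"))
E
```

```text
((542.0067749023438, 210.87039184570312), (185.190673828125, 105.39605712890625), 12.98774242401123) 0.03096682903907011 [[439.8999938964844, 241.39999389648438], [463.6000061035156, 138.6999969482422], [644.0999755859375, 180.3000030517578], [620.4000244140625, 283.0]]
((492.3559265136719, -187.3564910888672), (221.0113525390625, 284.17950439453125), 79.06999206542969) 0.02979089919318445 [[331.8999938964844, -268.8999938964844], [610.9000244140625, -322.79998779296875], [652.7999877929688, -105.80000305175781], [373.79998779296875, -51.900001525878906]]
pixel mm 2.870386526474571
[0.54148606 0.20794174 0.02747362] [ 0.40209035 -0.08065408  0.0767188 ] [ 0.50982574 -0.20683948  0.02779044] [ 2.37747747e-01 -1.85078575e-01 -8.95026109e-05]
{'intrinsics': array([[293.96325582,   0.        , 255.32000799],
       [  0.        , 293.96325582, 193.25110475],
       [  0.        ,   0.        ,   1.        ]]), 'tool_from_camera': array([[-6.38962052e-04, -9.68849559e-01, -2.47649194e-01,
         6.59438343e-02],
       [ 9.99999132e-01, -9.04471747e-04,  9.58353840e-04,
         2.75938286e-04],
       [-1.15249239e-03, -2.47648367e-01,  9.68849296e-01,
        -1.61722657e-01],
       [ 0.00000000e+00,  0.00000000e+00,  0.00000000e+00,
         1.00000000e+00]])}
```

Request:
{"api": "drive_tool", "payload": {
  "rows": [
    {"az":-0.106,"claw":0},
    {"az":-0.106},
    {"az":-0.106},
    {"az":-0.106},
    {"az":-0.106},
    {"tx":1.85,"ty":3.25},
    {"tx":1.85,"ty":3.25},
    {"tx":1.85,"ty":3.25},
    {"tx":1.85,"ty":3.25},
    {"tx":1.85,"ty":3.25}
  ]
}}

```text
invalid input at $.rows[0]: expected keys tx, ty, tz, ax, ay, az, claw
```

Request:
{"api": "drive_tool", "payload": {
  "rows": [
    {"tx":1.85,"ty":3.25},
    {"tx":1.85,"ty":3.25},
    {"tx":1.85,"ty":3.25},
    {"tx":1.85,"ty":3.25},
    {"tx":1.85,"ty":3.25},
    {"tx":1.85,"ty":3.25},
    {"tx":1.85,"ty":3.25},
    {"tx":1.85,"ty":3.25},
    {"tx":1.85,"ty":3.25},
    {"tx":0}
  ]
}}

```text
invalid input at $.rows[0]: expected keys tx, ty, tz, ax, ay, az, claw
```

```bash
python3 - <<'E'
from h import *
s=sense();print(s['time_s'],s['tcp_pos'],s['ee_rot'].round(4).tolist(),s['joints'].round(1),s['gripper_width'],s['wrist_force'])
im,d,W,r,t=snap("wrist","w1.png"); np.savez("w1.npz",W=W,r=r,t=t); print(t)
c,sn=np.cos(np.radians(13)),np.sin(np.radians(13))
E
```

```text
0.1 [0.18679817 0.59588428 0.22158232] [[0.9542, -0.2993, -0.0005], [-0.2993, -0.9542, -0.0019], [0.0001, 0.0019, -1.0]] [ 87.4  22.1   0.4  -0.  -68.4 -14.8] 0.9987021887347045 [0.36926808 0.1563663  0.00139121]
[0.24971414 0.57618816 0.3833122 ]
```

View pics/w1.png

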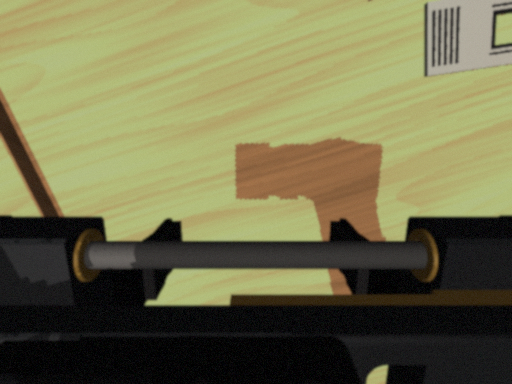

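Every row needs all the keys. The wrist picture only shows the counter and the decoy plate. I'll go above the tail, so the camera looks ahead over the tray.

Request:
{"api": "drive_tool", "payload": {
  "rows": [
    {"tx":0,"ty":0,"tz":0,"ax":0,"ay":0,"az":-0.106,"claw":0},
    {"tx":0,"ty":0,"tz":0,"ax":0,"ay":0,"az":-0.106,"claw":0},
    {"tx":0,"ty":0,"tz":0,"ax":0,"ay":0,"az":-0.106,"claw":0},
    {"tx":0,"ty":0,"tz":0,"ax":0,"ay":0,"az":-0.106,"claw":0},
    {"tx":0,"ty":0,"tz":0,"ax":0,"ay":0,"az":-0.106,"claw":0},
    {"tx":1.39,"ty":3.25,"tz":0,"ax":0,"ay":0,"az":0,"claw":0},
    {"tx":1.39,"ty":3.25,"tz":0,"ax":0,"ay":0,"az":0,"claw":0},
    {"tx":1.39,"ty":3.25,"tz":0,"ax":0,"ay":0,"az":0,"claw":0},
    {"tx":1.39,"ty":3.25,"tz":0,"ax":0,"ay":0,"az":0,"claw":0},
    {"tx":1.39,"ty":3.25,"tz":0,"ax":0,"ay":0,"az":0,"claw":0}
  ]
}}

```text
time_s: 0.98
tcp_pos: [0.2916, 0.452, 0.2222]
ee_rot: [[0.974, 0.225, -0.0], [0.225, -0.974, -0.001], [-0.0, 0.001, -1.0]]
wrist_force: [0.6, 0.0, -0.9]
gripper_width: 0.326
gripper_force: 0.0
```

Request:
{"api": "drive_tool", "payload": {
  "rows": [
    {"tx":1.39,"ty":3.25,"tz":0,"ax":0,"ay":0,"az":0,"claw":0},
    {"tx":1.39,"ty":3.25,"tz":0,"ax":0,"ay":0,"az":0,"claw":0},
    {"tx":1.39,"ty":3.25,"tz":0,"ax":0,"ay":0,"az":0,"claw":0},
    {"tx":1.39,"ty":3.25,"tz":0,"ax":0,"ay":0,"az":0,"claw":0},
    {"tx":1.39,"ty":3.25,"tz":0,"ax":0,"ay":0,"az":0,"claw":0},
    {"tx":1.39,"ty":3.25,"tz":0,"ax":0,"ay":0,"az":0,"claw":0},
    {"tx":1.39,"ty":3.25,"tz":0,"ax":0,"ay":0,"az":0,"claw":0},
    {"tx":1.39,"ty":3.25,"tz":0,"ax":0,"ay":0,"az":0,"claw":0},
    {"tx":1.39,"ty":3.25,"tz":0,"ax":0,"ay":0,"az":0,"claw":0},
    {"tx":0,"ty":0,"tz":0,"ax":0,"ay":0,"az":0,"claw":0}
  ]
}}

```text
time_s: 1.82
tcp_pos: [0.4807, 0.1926, 0.2222]
ee_rot: [[0.976, 0.219, -0.0], [0.219, -0.976, -0.001], [-0.001, 0.001, -1.0]]
wrist_force: [-0.7, 0.0, 0.6]
gripper_width: 0.005
gripper_force: 0.0
```

```bash
python3 - <<'E'
from h import *
s=sense();print(s['time_s'],s['tcp_pos'],s['ee_rot'].round(4).tolist(),s['joints'].round(1),s['gripper_width'],s['wrist_force'])
im,d,W,r,t=snap("wrist","w2.png"); np.savez("w2.npz",W=W,r=r,t=t)
E
```

```text
1.8167 [0.48065745 0.19255488 0.22217136] [[0.9758, 0.2186, -0.0004], [0.2186, -0.9758, -0.0014], [-0.0007, 0.0012, -1.0]] [ 39.8  11.6 -14.4   0.  -64.   62.8] 0.0048273453014484186 [-0.6908429   0.03568888  0.59024537]
```

View pics/w2.png

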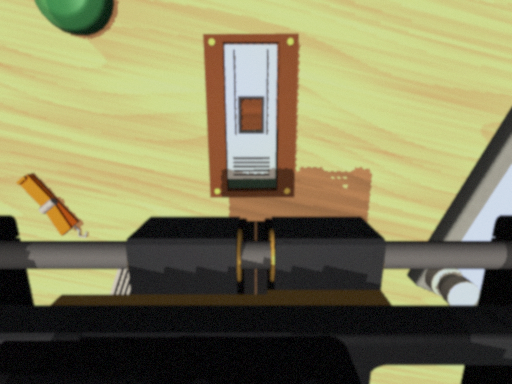

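The wrist view shows the tray with corners at about (205,35), (298,34), (296,195) and (211,196). The plate's corners are about (224,43), (277,42), (277,178) and (227,178), and its tail is at row 178.

```bash
python3 - <<'E'
from h import *
f=np.load("w2.npz");W,r,t=f['W'],f['r'],f['t']
im=cv2.imread("pics/w2.png").astype(int)
m=(W[...,2]>.024)&(W[...,2]<.04); S=np.zeros_like(m); S[20:212,190:315]=1
m=cv2.morphologyEx((m&S).astype(np.uint8),cv2.MORPH_OPEN,np.ones((3,3)))
n,l,st,_=cv2.connectedComponentsWithStats(m); i=1+np.argmax(st[1:,4]); print(st[i])
# project mask at top plane
vs,us=np.nonzero(l==i); P=t+r[vs,us]*((.032-t[2])/r[vs,us][:,2])[:,None]
q=cv2.minAreaRect((P[:,:2]*1000).astype(np.float32)); print("tray",q, np.median(W[vs,us,2]))
b=(im.min(2)>130)&(np.abs(im[...,0]-im[...,2])<60)
b[:30]=0;b[190:]=0;b[:,:210]=0;b[:,:][:,290:]=0
vs,us=np.nonzero(b); print(us.min(),us.max(),vs.min(),vs.max())
P=t+r[vs,us]*((.031-t[2])/r[vs,us][:,2])[:,None]
q=cv2.minAreaRect((P[:,:2]*1000).astype(np.float32)); print("plate",q,cv2.boxPoints(q).tolist())
E
```

```text
[  203    34    96   164 13947]
tray ((540.6646118164062, 210.5513458251953), (183.6007537841797, 103.87665557861328), 12.881787300109863) 0.031074497251656508
224 277 44 173
plate ((550.4085693359375, 213.4735107421875), (143.5801239013672, 59.046653747558594), 12.735639572143555) [[473.876220703125, 226.44415283203125], [486.8931884765625, 168.85018920898438], [626.94091796875, 200.50286865234375], [613.9239501953125, 258.0968322753906]]
```

Request:
{"api": "drive_tool", "payload": {
  "rows": [
    {"tx":0.46,"ty":-0.21,"tz":3.2,"ax":0,"ay":0,"az":-0.005,"claw":0},
    {"tx":0.45,"ty":-0.21,"tz":3.2,"ax":0,"ay":0,"az":0,"claw":0},
    {"tx":0,"ty":0,"tz":3.2,"ax":0,"ay":0,"az":0,"claw":0},
    {"tx":0,"ty":0,"tz":3.2,"ax":0,"ay":0,"az":0,"claw":0},
    {"tx":0,"ty":0,"tz":3.2,"ax":0,"ay":0,"az":0,"claw":0},
    {"tx":0,"ty":0,"tz":0,"ax":0,"ay":0.11,"az":0,"claw":0},
    {"tx":0,"ty":0,"tz":0,"ax":0,"ay":0.11,"az":0,"claw":0},
    {"tx":0,"ty":0,"tz":0,"ax":0,"ay":0.11,"az":0,"claw":0},
    {"tx":0,"ty":0,"tz":0,"ax":0,"ay":0.11,"az":0,"claw":0},
    {"tx":0,"ty":0,"tz":0,"ax":0,"ay":0,"az":0,"claw":0}
  ]
}}

```text
time_s: 2.7
tcp_pos: [0.5122, 0.1849, 0.0769]
ee_rot: [[0.933, 0.21, 0.291], [0.215, -0.977, 0.015], [0.288, 0.048, -0.957]]
wrist_force: [-0.0, -0.6, -0.1]
gripper_width: 0.004
gripper_force: 0.0
```

```bash
cat >> h.py <<'E'
e=np.array([.9748,.2233]);n=np.array([-.2233,.9748]);O=np.array([.5407,.2106])
def st():
    s=sense(); q=s['tcp_pos'][:2]-O; R=s['ee_rot']
    print("t",s['time_s'],"tray xy mm",(q@e*1e3).round(1),(q@n*1e3).round(1),"z",(s['tcp_pos'][2]*1e3).round(1),"lean",np.degrees(np.arctan2(R[2,0],R[2,2]*-1)).round(1),"yaw",np.degrees(np.arctan2(-R[0,1],R[1,1])).round(2),"F",s['wrist_force'].round(1),"w",round(s['gripper_width']*87,1))
E
python3 -c "
from h import *
st()"
```

```text
t 2.7 tray xy mm -33.5 -18.7 z 76.9 lean 16.7 yaw -167.86 F [-0.  -0.6 -0.1] w 0.4
```

Request:
{"api": "drive_tool", "payload": {
  "rows": [
    {"tx":0,"ty":0,"tz":0,"ax":0,"ay":0,"az":0,"claw":0},
    {"tx":0,"ty":0,"tz":0,"ax":0,"ay":0,"az":0,"claw":0},
    {"tx":0,"ty":0,"tz":0,"ax":0,"ay":0,"az":0,"claw":0}
  ]
}}

```text
time_s: 2.95
tcp_pos: [0.514, 0.1864, 0.0773]
ee_rot: [[0.934, 0.205, 0.291], [0.209, -0.978, 0.018], [0.289, 0.044, -0.956]]
wrist_force: [0.6, -0.7, 0.2]
gripper_width: 0.006
gripper_force: 0.0
```

```bash
python3 -c "
from h import *
st(); s=sense(); print(s['joints'],s['ee_rot'].round(3).tolist())"
```

```text
t 2.95 tray xy mm -31.5 -17.6 z 77.3 lean 16.8 yaw -168.15 F [ 0.6 -0.7  0.2] w 0.5
[ 39.23371471  16.94048959 -45.61503729  36.4709001  -16.638587
  28.87940248] [[0.934, 0.205, 0.291], [0.209, -0.978, 0.018], [0.289, 0.044, -0.956]]
```

```bash
cat >> h.py <<'E'
from scipy.spatial.transform import Rotation as Ro
def turn(yaw,lean=0):
    a=np.radians(yaw); R=np.array([[np.cos(a),np.sin(a),0],[np.sin(a),-np.cos(a),0],[0,0,-1.]])@Ro.from_euler('y',lean,degrees=True).as_matrix()
    s=sense(); print("turn",Ro.from_matrix(s['ee_rot'].T@R).as_rotvec().round(4)); return R
def shift(R,p): print("shift cm after",((np.array(p)-sense()['tcp_pos'])@R*100).round(2))
def tray(x,y,z): return np.r_[O+e*x/1e3+n*y/1e3,z/1e3]
E
python3 -c "
from h import *
R=turn(12.9); shift(R,tray(-69.5,0,60))"
```

```text
turn [ 0.0463 -0.2927 -0.0118]
shift cm after [-3.8  -1.76  1.73]
```

Request:
{"api": "drive_tool", "payload": {
  "rows": [
    {"tx":-1,"ty":-0.5,"tz":0,"ax":0.0116,"ay":-0.0732,"az":-0.003,"claw":0},
    {"tx":-1,"ty":-0.5,"tz":0,"ax":0.0116,"ay":-0.0732,"az":-0.003,"claw":0},
    {"tx":-1,"ty":-0.5,"tz":0,"ax":0.0116,"ay":-0.0732,"az":-0.003,"claw":0},
    {"tx":-0.8,"ty":-0.3,"tz":0,"ax":0.0116,"ay":-0.0732,"az":-0.003,"claw":0},
    {"tx":0,"ty":0,"tz":0,"ax":0,"ay":0,"az":0,"claw":0},
    {"tx":0,"ty":0,"tz":0,"ax":0,"ay":0,"az":0,"claw":0}
  ]
}}

```text
time_s: 3.45
tcp_pos: [0.4837, 0.1912, 0.0709]
ee_rot: [[0.975, 0.217, 0.046], [0.218, -0.976, -0.005], [0.044, 0.015, -0.999]]
wrist_force: [-0.5, 0.6, -0.3]
gripper_width: 0.007
gripper_force: 0.0
```

```bash
python3 -c "
from h import *
st(); R=turn(12.9); shift(R,tray(-69.5,0,45)); print(sense()['joints'].round(1))"
```

```text
t 3.45 tray xy mm -59.9 -6.2 z 70.9 lean 2.5 yaw -167.46 F [-0.5  0.6 -0.3] w 0.6
turn [ 0.015  -0.0436 -0.0059]
shift cm after [-0.96 -0.62  2.59]
[ 40.6  20.6 -28.4   3.  -39.3  59.6]
```

Request:
{"api": "drive_tool", "payload": {
  "rows": [
    {"tx":0,"ty":0,"tz":0,"ax":0.015,"ay":-0.0436,"az":-0.006,"claw":0},
    {"tx":-0.48,"ty":-0.31,"tz":0.6,"ax":0,"ay":0,"az":0,"claw":0},
    {"tx":-0.48,"ty":-0.31,"tz":1,"ax":0,"ay":0,"az":0,"claw":0},
    {"tx":0,"ty":0,"tz":1,"ax":0,"ay":0,"az":0,"claw":0},
    {"tx":0,"ty":0,"tz":0,"ax":0,"ay":0,"az":0,"claw":0},
    {"tx":0,"ty":0,"tz":0,"ax":0,"ay":0,"az":0,"claw":0}
  ]
}}

```text
time_s: 3.95
tcp_pos: [0.471, 0.1931, 0.0442]
ee_rot: [[0.975, 0.224, -0.003], [0.224, -0.975, -0.003], [-0.004, 0.003, -1.0]]
wrist_force: [0.0, -0.6, -0.3]
gripper_width: 0.006
gripper_force: 0.0
```

```bash
python3 -c "
from h import *
st(); R=turn(12.9); shift(R,tray(-69.5,0,34))"
```

```text
t 3.95 tray xy mm -71.8 -1.5 z 44.2 lean -0.2 yaw -167.04 F [ 0.  -0.6 -0.3] w 0.5
turn [0.0026 0.0038 0.001 ]
shift cm after [ 0.23 -0.15  1.02]
```

Request:
{"api": "drive_tool", "payload": {
  "rows": [
    {"tx":0.23,"ty":-0.15,"tz":0.5,"ax":0,"ay":0,"az":0,"claw":0},
    {"tx":0,"ty":0,"tz":0.5,"ax":0,"ay":0,"az":0,"claw":0},
    {"tx":0,"ty":0,"tz":0.3,"ax":0,"ay":0,"az":0,"claw":0},
    {"tx":0,"ty":0,"tz":0.2,"ax":0,"ay":0,"az":0,"claw":0},
    {"tx":0,"ty":0,"tz":0,"ax":0,"ay":0,"az":0,"claw":0}
  ]
}}

```text
time_s: 4.37
tcp_pos: [0.4736, 0.1955, 0.0295]
ee_rot: [[0.975, 0.224, -0.003], [0.224, -0.975, -0.002], [-0.003, 0.002, -1.0]]
wrist_force: [-0.1, -0.1, 0.5]
gripper_width: 0.005
gripper_force: 0.1
```

```bash
python3 -c "
from h import *
st()"
```

```text
t 4.3667 tray xy mm -68.7 0.3 z 29.5 lean -0.2 yaw -167.07 F [-0.1 -0.1  0.5] w 0.4
```

Request:
{"api": "drive_tool", "payload": {
  "rows": [
    {"tx":0,"ty":0,"tz":0.2,"ax":0,"ay":0,"az":0,"claw":0},
    {"tx":0,"ty":0,"tz":0.2,"ax":0,"ay":0,"az":0,"claw":0},
    {"tx":0,"ty":0,"tz":0.2,"ax":0,"ay":0,"az":0,"claw":0},
    {"tx":0,"ty":0,"tz":0,"ax":0,"ay":0,"az":0,"claw":0}
  ]
}}

```text
time_s: 4.7
tcp_pos: [0.4736, 0.1956, 0.0237]
ee_rot: [[0.975, 0.224, -0.002], [0.224, -0.975, -0.002], [-0.003, 0.001, -1.0]]
wrist_force: [0.8, 0.1, 0.3]
gripper_width: 0.008
gripper_force: 0.1
```

Request:
{"api": "drive_tool", "payload": {
  "rows": [
    {"tx":0,"ty":0,"tz":0.15,"ax":0,"ay":0,"az":0,"claw":0},
    {"tx":0,"ty":0,"tz":0,"ax":0,"ay":0,"az":0,"claw":0}
  ]
}}

```text
time_s: 4.87
tcp_pos: [0.4736, 0.1956, 0.0223]
ee_rot: [[0.975, 0.224, -0.002], [0.224, -0.975, -0.002], [-0.003, 0.001, -1.0]]
wrist_force: [0.7, 0.5, 0.7]
gripper_width: 0.003
gripper_force: 0.1
```

Request:
{"api": "drive_tool", "payload": {
  "rows": [
    {"tx":0,"ty":0,"tz":0.1,"ax":0,"ay":0,"az":0,"claw":0},
    {"tx":0,"ty":0,"tz":0,"ax":0,"ay":0,"az":0,"claw":0}
  ]
}}

```text
time_s: 5.03
tcp_pos: [0.4737, 0.1957, 0.0214]
ee_rot: [[0.975, 0.224, -0.002], [0.224, -0.975, -0.002], [-0.002, 0.001, -1.0]]
wrist_force: [0.0, 0.3, -0.3]
gripper_width: 0.006
gripper_force: 0.1
```

```bash
python3 -c "
from h import *
im,d,W,r,t=snap('wrist','w3.png'); st()
m=im[:,:,:]
"
```

```text
t 5.0833 tray xy mm -68.6 0.4 z 21.5 lean -0.1 yaw -167.06 F [0.1 0.2 0.3] w 0.3
```

View pics/w3.png

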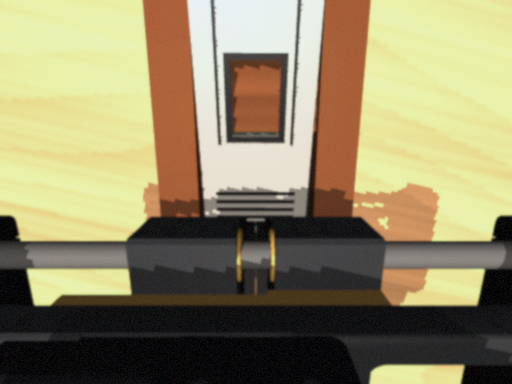

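The wrist view shows the gate at (257,97) and the last ridges at row 215, just ahead of the finger. I'll use depth to check whether the plate is tilting.

```bash
python3 -c "
from h import *
im,d,W,r,t=snap('wrist')
for v in range(0,216,15):
    for u in (207,305):
        p=W[v,u]; print(v,u,((p[:2]-O)@e*1e3).round(1),((p[:2]-O)@n*1e3).round(1),(p[2]*1e3).round(1),end=' | ')
    print()
"
```

```text
0 207 45.9 21.3 41.7 | 0 305 45.5 -20.0 43.1 | 
15 207 40.4 21.7 41.0 | 15 305 40.9 -20.8 39.7 | 
30 207 35.0 22.1 39.4 | 30 305 35.0 -21.1 39.7 | 
45 207 29.2 22.5 38.4 | 45 305 29.2 -21.5 38.3 | 
60 207 23.2 23.0 36.8 | 60 305 23.0 -21.8 38.2 | 
75 207 16.9 23.4 36.3 | 75 305 16.9 -22.4 36.2 | 
90 207 10.4 24.0 34.2 | 90 305 10.4 -22.9 34.8 | 
105 207 3.5 24.4 33.1 | 105 305 3.5 -23.4 33.6 | 
120 207 -3.6 25.0 31.5 | 120 305 -3.6 -24.1 31.4 | 
135 207 -11.0 25.5 30.0 | 135 305 -11.0 -24.5 30.6 | 
150 207 -18.8 26.0 28.9 | 150 305 -18.8 -25.2 28.5 | 
165 207 -26.8 26.4 28.2 | 165 305 -26.9 -25.7 27.8 | 
180 207 -35.6 27.4 24.7 | 180 305 -35.3 -26.2 26.4 | 
195 207 -44.5 27.9 23.6 | 195 305 -44.5 -27.1 23.8 | 
210 207 -53.8 28.5 22.1 | 210 305 -53.7 -27.7 22.4 |
```

Request:
{"api": "drive_tool", "payload": {
  "rows": [
    {"tx":0,"ty":0,"tz":0.1,"ax":0,"ay":0,"az":0,"claw":0},
    {"tx":0,"ty":0,"tz":0,"ax":0,"ay":0,"az":0,"claw":0}
  ]
}}

```text
time_s: 5.3
tcp_pos: [0.4739, 0.1957, 0.0207]
ee_rot: [[0.975, 0.224, -0.002], [0.224, -0.975, -0.002], [-0.002, 0.001, -1.0]]
wrist_force: [-1.0, -0.6, 2.9]
gripper_width: 0.011
gripper_force: 1.3
```

Request:
{"api": "drive_tool", "payload": {
  "rows": [
    {"tx":0,"ty":0,"tz":0.1,"ax":0,"ay":0,"az":0,"claw":0},
    {"tx":0,"ty":0,"tz":0,"ax":0,"ay":0,"az":0,"claw":0}
  ]
}}

```text
time_s: 5.47
tcp_pos: [0.4739, 0.1958, 0.0204]
ee_rot: [[0.974, 0.224, -0.001], [0.224, -0.974, -0.002], [-0.002, 0.001, -1.0]]
wrist_force: [-2.7, -1.1, 7.4]
gripper_width: 0.005
gripper_force: 4.1
```

Request:
{"api": "drive_tool", "payload": {
  "rows": [
    {"tx":0.25,"ty":0,"tz":0,"ax":0,"ay":0,"az":0,"claw":0},
    {"tx":0.25,"ty":0,"tz":-0.01,"ax":0,"ay":0,"az":0,"claw":0},
    {"tx":0.25,"ty":0,"tz":-0.01,"ax":0,"ay":0,"az":0,"claw":0}
  ]
}}

```text
time_s: 5.72
tcp_pos: [0.4787, 0.1959, 0.0204]
ee_rot: [[0.975, 0.224, -0.007], [0.224, -0.975, -0.005], [-0.008, 0.003, -1.0]]
wrist_force: [-8.2, -1.5, 13.2]
gripper_width: 0.006
gripper_force: 7.2
```

Request:
{"api": "drive_tool", "payload": {
  "rows": [
    {"tx":0.25,"ty":0,"tz":-0.01,"ax":0,"ay":0,"az":0,"claw":0}
  ]
}}

```text
time_s: 5.8
tcp_pos: [0.4811, 0.1964, 0.0205]
ee_rot: [[0.975, 0.224, -0.007], [0.224, -0.975, -0.005], [-0.008, 0.003, -1.0]]
wrist_force: [-8.1, -1.3, 12.9]
gripper_width: 0.007
gripper_force: 7.1
```

```bash
cat >> h.py <<'E'
def plate():
    im,d,W,r,t=snap('wrist'); 
    Q=W-np.r_[O,0]; x=Q[...,:2]@e*1e3; y=Q[...,:2]@n*1e3; z=Q[...,2]*1e3
    m=(np.abs(y)>21)&(np.abs(y)<27)&(im.min(2)>110)&(np.abs(im[...,0].astype(int)-im[...,2])<60)&(d>0)&(z>12); m[213:]=0
    if m.sum()<20: print("few",m.sum()); return
    c=np.polyfit(x[m],z[m],1); print("plate n",m.sum(),"x range",x[m].min().round(1),x[m].max().round(1),"tilt",np.degrees(np.arctan(c[0])).round(1),"top z at x=-10",np.polyval(c,-10).round(1))
    # gate: front/rear edges along y~0 from colours
    g=im[:,250:262].astype(int).mean(1); 
    k=np.abs(y[:,256])<6
    dk=[(v,x[v,256].round(1),g[v].astype(int).tolist()) for v in range(0,213,3)]
    return dk
E
python3 -c "
from h import *
st();k=plate();print([a[1:] for a in k if True][:70:2])"
```

```text
t 5.8 tray xy mm -61.3 -0.5 z 20.5 lean -0.4 yaw -167.08 F [-8.1 -1.3 12.9] w 0.6
plate n 5270 x range -48.0 52.3 tilt 13.4 top z at x=-10 30.5
[(np.float64(51.6), [234, 241, 237]), (np.float64(49.5), [234, 242, 236]), (np.float64(47.5), [234, 241, 235]), (np.float64(45.3), [234, 241, 234]), (np.float64(43.3), [234, 241, 233]), (np.float64(41.0), [234, 242, 232]), (np.float64(38.5), [234, 241, 231]), (np.float64(36.5), [234, 240, 229]), (np.float64(34.4), [234, 239, 228]), (np.float64(32.1), [116, 117, 110]), (np.float64(30.1), [74, 57, 50]), (np.float64(29.7), [97, 57, 35]), (np.float64(26.7), [164, 95, 56]), (np.float64(24.0), [170, 97, 58]), (np.float64(21.3), [161, 93, 56]), (np.float64(18.4), [165, 94, 56]), (np.float64(15.4), [172, 98, 59]), (np.float64(12.6), [180, 103, 61]), (np.float64(9.6), [169, 95, 56]), (np.float64(6.7), [149, 85, 51]), (np.float64(3.7), [154, 88, 53]), (np.float64(0.7), [159, 91, 54]), (np.float64(-2.4), [154, 89, 53]), (np.float64(-5.1), [98, 91, 85]), (np.float64(-8.0), [118, 111, 104]), (np.float64(-11.0), [232, 224, 209]), (np.float64(-14.3), [231, 224, 209]), (np.float64(-17.5), [231, 224, 209]), (np.float64(-21.0), [231, 224, 208]), (np.float64(-24.4), [231, 223, 209]), (np.float64(-27.7), [231, 223, 208]), (np.float64(-31.0), [226, 217, 202]), (np.float64(-34.7), [121, 115, 107]), (np.float64(-38.8), [132, 125, 116]), (np.float64(-42.3), [83, 78, 73])]
```

Request:
{"api": "drive_tool", "payload": {
  "rows": [
    {"tx":0.2,"ty":0,"tz":-0.06,"ax":0,"ay":0,"az":0,"claw":0},
    {"tx":0.25,"ty":-0.03,"tz":-0.02,"ax":0,"ay":0,"az":0,"claw":0}
  ]
}}

```text
time_s: 6.02
tcp_pos: [0.486, 0.198, 0.0209]
ee_rot: [[0.975, 0.223, -0.005], [0.223, -0.975, -0.004], [-0.006, 0.003, -1.0]]
wrist_force: [-5.1, -1.5, 6.7]
gripper_width: 0.002
gripper_force: 3.7
```

Request:
{"api": "drive_tool", "payload": {
  "rows": [
    {"tx":0.25,"ty":0,"tz":-0.02,"ax":0,"ay":0,"az":0,"claw":0},
    {"tx":0.25,"ty":0,"tz":-0.02,"ax":0,"ay":0,"az":0,"claw":0}
  ]
}}

```text
time_s: 6.18
tcp_pos: [0.4909, 0.1992, 0.0211]
ee_rot: [[0.975, 0.223, -0.006], [0.223, -0.975, -0.004], [-0.006, 0.003, -1.0]]
wrist_force: [-4.3, -0.9, 6.2]
gripper_width: 0.005
gripper_force: 3.7
```

```bash
python3 -c "
from h import *
st();k=plate();print([(float(a[1]),a[2][2]) for a in k ][:70:1])"
```

```text
t 6.1833 tray xy mm -51.1 -0.0 z 21.1 lean -0.4 yaw -167.09 F [-4.3 -0.9  6.2] w 0.4
plate n 5401 x range -37.6 60.4 tilt 16.7 top z at x=-10 30.6
[(59.8, 226), (59.2, 225), (58.2, 225), (56.9, 224), (55.9, 224), (55.2, 223), (54.2, 223), (53.3, 221), (52.1, 222), (51.3, 221), (50.1, 221), (48.8, 220), (47.9, 220), (47.1, 219), (45.6, 218), (44.9, 218), (43.7, 217), (42.5, 217), (41.6, 155), (40.3, 48), (39.3, 47), (41.2, 35), (39.9, 34), (38.6, 33), (37.1, 36), (35.7, 50), (34.3, 56), (32.9, 58), (31.5, 59), (30.1, 59), (28.6, 59), (27.2, 60), (25.8, 60), (24.3, 58), (22.9, 57), (21.4, 56), (19.9, 56), (18.4, 56), (16.9, 57), (15.4, 60), (13.9, 61), (12.4, 61), (10.8, 61), (9.4, 57), (7.8, 51), (6.3, 53), (5.1, 101), (3.9, 66), (2.4, 43), (0.8, 167), (-0.8, 204), (-2.3, 203), (-3.7, 204), (-5.4, 204), (-7.1, 204), (-8.7, 204), (-10.2, 204), (-11.8, 203), (-13.6, 204), (-15.6, 204), (-17.1, 204), (-18.9, 204), (-20.9, 201), (-22.7, 156), (-24.6, 117), (-26.4, 43), (-27.8, 109), (-30.0, 97), (-31.8, 57), (-34.3, 115)]
```

Request:
{"api": "drive_tool", "payload": {
  "rows": [
    {"tx":0.25,"ty":0,"tz":-0.01,"ax":0,"ay":0,"az":0,"claw":0},
    {"tx":0.25,"ty":0,"tz":-0.015,"ax":0,"ay":0,"az":0,"claw":0}
  ]
}}

```text
time_s: 6.4
tcp_pos: [0.4954, 0.2001, 0.0212]
ee_rot: [[0.975, 0.223, -0.007], [0.223, -0.975, -0.005], [-0.007, 0.003, -1.0]]
wrist_force: [-6.2, -1.6, 7.0]
gripper_width: 0.007
gripper_force: 4.3
```

Request:
{"api": "drive_tool", "payload": {
  "rows": [
    {"tx":0.25,"ty":0,"tz":-0.015,"ax":0,"ay":0,"az":0,"claw":0},
    {"tx":0.25,"ty":0,"tz":-0.02,"ax":0,"ay":0,"az":0,"claw":0}
  ]
}}

```text
time_s: 6.57
tcp_pos: [0.5, 0.201, 0.0215]
ee_rot: [[0.975, 0.223, -0.007], [0.223, -0.975, -0.005], [-0.008, 0.003, -1.0]]
wrist_force: [-5.8, -1.1, 7.6]
gripper_width: 0.002
gripper_force: 4.7
```

```bash
python3 -c "
from h import *
st();k=plate();print([(float(a[1]),a[2][2]) for a in k ][:60:1])"
```

```text
t 6.5667 tray xy mm -41.8 -0.2 z 21.5 lean -0.5 yaw -167.1 F [-5.8 -1.1  7.6] w 0.2
plate n 5665 x range -28.1 66.4 tilt 21.8 top z at x=-10 30.7
[(66.3, 207), (65.3, 208), (64.9, 207), (63.5, 205), (62.8, 206), (61.7, 205), (60.8, 204), (59.9, 204), (59.0, 204), (58.2, 203), (57.3, 202), (56.2, 203), (55.4, 203), (54.5, 203), (53.2, 201), (52.0, 201), (51.2, 201), (50.4, 200), (49.2, 201), (48.3, 166), (47.1, 41), (46.0, 38), (49.2, 36), (47.7, 36), (46.3, 34), (44.9, 37), (43.6, 36), (42.1, 42), (40.7, 58), (39.3, 58), (37.9, 58), (36.5, 59), (35.0, 56), (33.6, 57), (32.1, 58), (30.6, 60), (29.2, 61), (27.7, 61), (26.2, 61), (24.7, 60), (23.2, 57), (21.7, 56), (20.2, 54), (18.6, 56), (17.0, 57), (15.6, 60), (13.9, 64), (13.2, 118), (12.1, 104), (10.7, 35), (9.1, 132), (7.7, 199), (6.0, 198), (4.5, 198), (2.7, 198), (1.4, 198), (-0.4, 199), (-2.1, 199), (-3.8, 198), (-5.2, 199)]
```

Request:
{"api": "drive_tool", "payload": {
  "rows": [
    {"tx":0.1,"ty":0,"tz":-0.01,"ax":0,"ay":0,"az":0,"claw":0},
    {"tx":0,"ty":0,"tz":-0.2,"ax":0,"ay":0,"az":0,"claw":0},
    {"tx":0,"ty":0,"tz":-0.5,"ax":0,"ay":0,"az":0,"claw":0},
    {"tx":0,"ty":0,"tz":-0.5,"ax":0,"ay":0,"az":0,"claw":0},
    {"tx":0,"ty":0,"tz":-1,"ax":0,"ay":0,"az":0,"claw":0},
    {"tx":0,"ty":0,"tz":-3,"ax":0,"ay":0,"az":0,"claw":0},
    {"tx":0,"ty":0,"tz":-3,"ax":0,"ay":0,"az":0,"claw":0},
    {"tx":0,"ty":0,"tz":-3,"ax":0,"ay":0,"az":0,"claw":0},
    {"tx":0,"ty":0,"tz":-2,"ax":0,"ay":0,"az":0,"claw":0},
    {"tx":0,"ty":0,"tz":0,"ax":0,"ay":0,"az":0,"claw":0}
  ]
}}

```text
time_s: 7.45
tcp_pos: [0.507, 0.205, 0.16]
ee_rot: [[0.974, 0.225, 0.009], [0.225, -0.974, 0.005], [0.01, -0.003, -1.0]]
wrist_force: [0.3, 0.1, 0.0]
gripper_width: 0.01
gripper_force: 0.0
```

```bash
python3 - <<'E'
from h import *
st();plate()
im,d,W,r,t=snap('wrist','w4.png')
E
```

```text
t 7.45 tray xy mm -34.1 2.1 z 160.0 lean 0.6 yaw -166.99 F [0.3 0.1 0. ] w 0.8
plate n 2041 x range -39.6 109.0 tilt 3.6 top z at x=-10 30.6
```

View pics/w4.png

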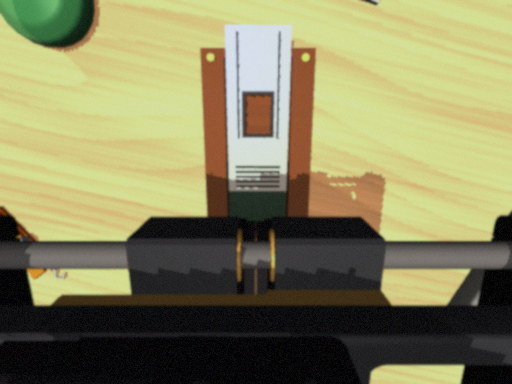

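The picture shows the plate's plain end at row 27, past the front rim (row 50). It is tilted 3.6° and rests on the rim. Next I'll measure the grasp position.

```bash
python3 - <<'E'
from h import *
im,d,W,r,t=snap('wrist')
b=(im.min(2)>165)&(np.abs(im[...,0].astype(int)-im[...,2])<60); b[:,:200]=0;b[:,310:]=0
for v in (32,50,70,90,120,140,160):
    k=np.nonzero(b[v])[0]
    if len(k)<10: continue
    x0=((W[v,258,:2]-O)@e)*1e3
    z=.036+ (x0-60)*.064/1e3
    p=[((t+r[v,u]*(z-t[2])/r[v,u][2])[:2]-O)@n*1e3 for u in (k.min()-.5,k.max()+.5) for u in [int(round(u))]]
    print(v,x0.round(1),k.min(),k.max(),np.round(p,1),np.mean(p).round(2))
R=turn(12.9); shift(R,tray(101,0,70))
E
```

```text
32 100.3 223 291 [ 30.1 -29.9] 0.13
50 86.6 224 290 [ 28.9 -28.7] 0.11
70 70.5 225 289 [ 29.4 -29.3] 0.08
90 53.6 226 288 [ 28.2 -28.1] 0.05
120 27.1 227 287 [ 29. -29.] 0.01
140 8.5 227 286 [ 29.6 -27.7] 0.94
160 -11.1 228 286 [ 28.2 -28.3] -0.05
turn [0.0004 0.0017 0.0003]
shift cm after [13.89  0.09  8.39]
```

Request:
{"api": "drive_tool", "payload": {
  "rows": [
    {"tx":3.5,"ty":0.09,"tz":0,"ax":0,"ay":0,"az":0,"claw":8.7},
    {"tx":3.5,"ty":0,"tz":0,"ax":0,"ay":0,"az":0,"claw":8.7},
    {"tx":3.5,"ty":0,"tz":0,"ax":0,"ay":0,"az":0,"claw":8.7},
    {"tx":3.39,"ty":0,"tz":0,"ax":0,"ay":0,"az":0,"claw":8.7},
    {"tx":0,"ty":0,"tz":2.8,"ax":0,"ay":0,"az":0,"claw":8.7},
    {"tx":0,"ty":0,"tz":2.8,"ax":0,"ay":0,"az":0,"claw":8.7},
    {"tx":0,"ty":0,"tz":2.7,"ax":0,"ay":0,"az":0,"claw":8.7},
    {"tx":0,"ty":0,"tz":0,"ax":0,"ay":0,"az":0,"claw":8.7},
    {"tx":0,"ty":0,"tz":0,"ax":0,"ay":0,"az":0,"claw":8.7},
    {"tx":0,"ty":0,"tz":0,"ax":0,"ay":0,"az":0,"claw":8.7}
  ]
}}

```text
time_s: 8.43
tcp_pos: [0.6398, 0.2334, 0.0711]
ee_rot: [[0.974, 0.225, -0.001], [0.225, -0.974, -0.002], [-0.001, 0.002, -1.0]]
wrist_force: [0.1, 0.2, 0.4]
gripper_width: 0.679
gripper_force: 0.0
```

```bash
python3 - <<'E'
from h import *
st(); R=turn(12.9,0); shift(R,tray(101,0,32.5)); print(sense()['joints'].round(1))
E
```

```text
t 8.4333 tray xy mm 101.7 0.1 z 71.1 lean -0.1 yaw -167.02 F [0.1 0.2 0.4] w 59.1
turn [0.0016 0.001  0.0013]
shift cm after [-0.07  0.01  3.86]
[ 33.6  34.6  -1.4   0.1 -54.1  69.3]
```

Request:
{"api": "drive_tool", "payload": {
  "rows": [
    {"tx":0,"ty":0,"tz":0,"ax":0,"ay":0,"az":0,"claw":8.7},
    {"tx":0,"ty":0,"tz":0,"ax":0,"ay":0,"az":0,"claw":8.7},
    {"tx":0,"ty":0,"tz":0,"ax":0,"ay":0,"az":0,"claw":8.7},
    {"tx":0,"ty":0,"tz":0,"ax":0,"ay":0,"az":0,"claw":8.7},
    {"tx":0,"ty":0,"tz":0.9,"ax":0,"ay":0,"az":0,"claw":8.7},
    {"tx":0,"ty":0,"tz":0.9,"ax":0,"ay":0,"az":0,"claw":8.7},
    {"tx":0,"ty":0,"tz":0.9,"ax":0,"ay":0,"az":0,"claw":8.7},
    {"tx":0,"ty":0,"tz":0.9,"ax":0,"ay":0,"az":0,"claw":8.7},
    {"tx":0,"ty":0,"tz":0.2,"ax":0,"ay":0,"az":0,"claw":8.7},
    {"tx":0,"ty":0,"tz":0,"ax":0,"ay":0,"az":0,"claw":8.7}
  ]
}}

```text
time_s: 9.27
tcp_pos: [0.6386, 0.2328, 0.0324]
ee_rot: [[0.974, 0.225, -0.003], [0.225, -0.974, -0.003], [-0.004, 0.002, -1.0]]
wrist_force: [-2.1, -2.0, 5.8]
gripper_width: 0.997
gripper_force: 2.8
```

```bash
python3 - <<'E'
from h import *
st(); R=turn(12.9,0); shift(R,tray(101,0,32.5))
im,d,W,r,t=snap('wrist','w5.png')
E
```

```text
t 9.2667 tray xy mm 100.4 -0.3 z 32.4 lean -0.2 yaw -167.02 F [-2.1 -2.   5.8] w 86.7
turn [0.0022 0.0038 0.0014]
shift cm after [ 0.06 -0.03 -0.01]
```

View pics/w5.png

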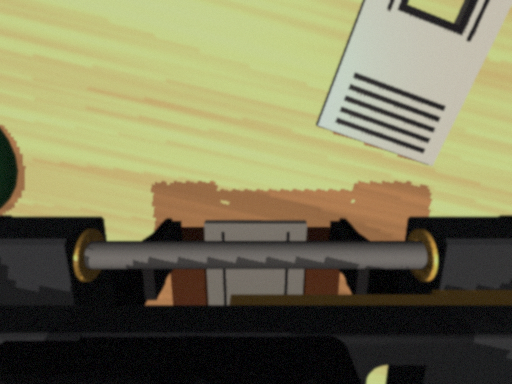

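The picture shows the plate end between the open fingers. The 5.8 N means a finger is touching the block's rim, so I'll lift slightly before closing.

Request:
{"api": "drive_tool", "payload": {
  "rows": [
    {"tx":0.15,"ty":0,"tz":-0.15,"ax":0,"ay":0,"az":0,"claw":8.7},
    {"tx":0,"ty":0,"tz":0,"ax":0,"ay":0,"az":0,"claw":8.7},
    {"tx":0,"ty":0,"tz":0,"ax":0,"ay":0,"az":0,"claw":8.7}
  ]
}}

```text
time_s: 9.57
tcp_pos: [0.6403, 0.2333, 0.0329]
ee_rot: [[0.975, 0.224, -0.003], [0.224, -0.975, -0.002], [-0.003, 0.001, -1.0]]
wrist_force: [0.4, 0.5, -0.4]
gripper_width: 1.001
gripper_force: 0.0
```

```bash
python3 -c "
from h import *
st()"
```

```text
t 9.5667 tray xy mm 102.2 -0.1 z 32.9 lean -0.2 yaw -167.08 F [ 0.4  0.5 -0.4] w 87.1
```

Free of contact at z = 32.9 mm; closing.

Request:
{"api": "drive_tool", "payload": {
  "rows": [
    {"tx":0,"ty":0,"tz":0,"ax":0,"ay":0,"az":0,"claw":5},
    {"tx":0,"ty":0,"tz":0,"ax":0,"ay":0,"az":0,"claw":5},
    {"tx":0,"ty":0,"tz":0,"ax":0,"ay":0,"az":0,"claw":5},
    {"tx":0,"ty":0,"tz":0,"ax":0,"ay":0,"az":0,"claw":5},
    {"tx":0,"ty":0,"tz":0,"ax":0,"ay":0,"az":0,"claw":5},
    {"tx":0,"ty":0,"tz":0,"ax":0,"ay":0,"az":0,"claw":5},
    {"tx":0,"ty":0,"tz":0,"ax":0,"ay":0,"az":0,"claw":5},
    {"tx":0,"ty":0,"tz":0,"ax":0,"ay":0,"az":0,"claw":5}
  ]
}}

```text
time_s: 10.23
tcp_pos: [0.6405, 0.2334, 0.0338]
ee_rot: [[0.975, 0.224, -0.002], [0.224, -0.975, -0.002], [-0.002, 0.001, -1.0]]
wrist_force: [0.0, 0.7, 1.1]
gripper_width: 0.659
gripper_force: 30.0
```

Request:
{"api": "drive_tool", "payload": {
  "rows": [
    {"tx":0,"ty":0,"tz":-0.2,"ax":0,"ay":0,"az":0,"claw":5},
    {"tx":0,"ty":0,"tz":-0.4,"ax":0,"ay":0,"az":0,"claw":5},
    {"tx":0,"ty":0,"tz":-0.5,"ax":0,"ay":0,"az":0,"claw":5},
    {"tx":0,"ty":0,"tz":0,"ax":0,"ay":0,"az":0,"claw":5}
  ]
}}

```text
time_s: 10.57
tcp_pos: [0.6413, 0.2338, 0.0463]
ee_rot: [[0.975, 0.224, 0.0], [0.224, -0.975, -0.001], [0.0, 0.001, -1.0]]
wrist_force: [0.6, -0.8, -0.7]
gripper_width: 0.658
gripper_force: 30.0
```

```bash
python3 -c "
from h import *
st(); print(sense()['gripper_force'],sense()['moment'])
im,d,W,r,t=snap('scene','s2.png')
cv2.imwrite('pics/s2c.png',cv2.resize(im[150:270,250:430,::-1],None,fx=4,fy=4))
"
```

```text
t 10.5667 tray xy mm 103.3 0.2 z 46.3 lean 0.0 yaw -167.04 F [ 0.6 -0.8 -0.7] w 57.2
29.99966561794281 [-0.04587594 -0.13752254  0.0017484 ]
```

View pics/s2c.png

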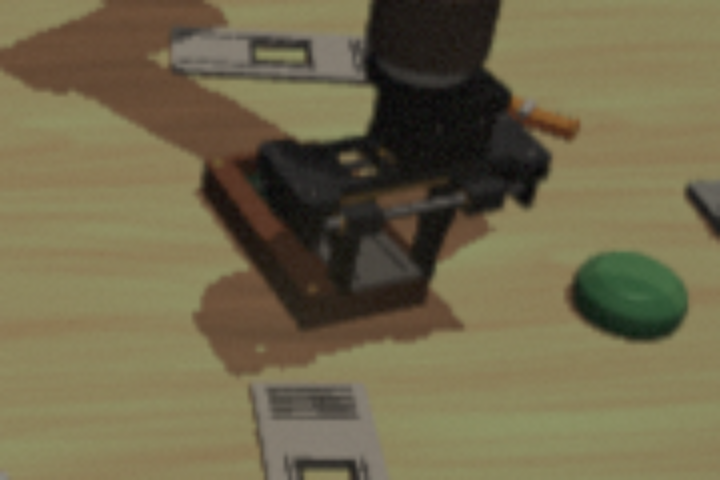

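The crop shows the plate end held between the fingers at the block's front. I'll lift farther and check for droop.

Request:
{"api": "drive_tool", "payload": {
  "rows": [
    {"tx":0,"ty":0,"tz":-1,"ax":0,"ay":0,"az":0,"claw":5},
    {"tx":0,"ty":0,"tz":-1.5,"ax":0,"ay":0,"az":0,"claw":5},
    {"tx":0,"ty":0,"tz":-2,"ax":0,"ay":0,"az":0,"claw":5},
    {"tx":0,"ty":0,"tz":-2,"ax":0,"ay":0,"az":0,"claw":5},
    {"tx":0,"ty":0,"tz":-2,"ax":0,"ay":0,"az":0,"claw":5},
    {"tx":0,"ty":0,"tz":-2,"ax":0,"ay":0,"az":0,"claw":5},
    {"tx":0,"ty":0,"tz":-1,"ax":0,"ay":0,"az":0,"claw":5},
    {"tx":0,"ty":0,"tz":0,"ax":0,"ay":0,"az":0,"claw":5}
  ]
}}

```text
time_s: 11.28
tcp_pos: [0.6422, 0.2343, 0.1636]
ee_rot: [[0.975, 0.224, 0.004], [0.224, -0.975, 0.001], [0.004, -0.0, -1.0]]
wrist_force: [0.0, -0.2, -0.4]
gripper_width: 0.658
gripper_force: 30.0
```

```bash
python3 -c "
from h import *
st(); print(sense()['gripper_force'],sense()['moment'])
for c in ('scene','top'):
    im,d,W,r,t=snap(c)
    Q=W-np.r_[O,0]; x=Q[...,:2]@e*1e3; y=Q[...,:2]@n*1e3; z=Q[...,2]*1e3
    m=(abs(y)<28)&(x>-80)&(x<130)&(z>45)&(z<200)&(d>0)
    for a in range(-60,130,10):
        k=m&(x>=a)&(x<a+10); 
        if k.sum(): print(c,a,k.sum(),np.percentile(z[k],[5,30,60,95]).round(0),np.median(im[k],0))
"
```

```text
t 11.2833 tray xy mm 104.2 0.4 z 163.6 lean 0.2 yaw -167.04 F [ 0.  -0.2 -0.4] w 57.3
29.99961644411087 [-0.05345272 -0.16411846  0.00203582]
scene -40 2 [156. 156. 156. 156.] [134.5 129.  108.5]
scene -30 9 [153. 156. 158. 159.] [110. 103.  95.]
scene -20 6 [156. 158. 158. 160.] [101.  95.  87.]
scene -10 4 [160. 160. 161. 161.] [116. 109. 100.]
scene 0 5 [160. 160. 161. 162.] [102.  95.  88.]
scene 10 6 [157. 158. 161. 163.] [72.5 69.  57. ]
scene 20 4 [159. 160. 161. 163.] [75.5 72.5 59. ]
scene 30 6 [160. 162. 163. 163.] [64.  61.  55.5]
scene 40 16 [162. 163. 164. 165.] [65.  62.  57.5]
scene 50 19 [163. 164. 165. 166.] [66. 63. 58.]
scene 60 22 [163. 165. 166. 168.] [73.  68.5 62. ]
scene 70 20 [166. 167. 167. 168.] [72. 68. 62.]
scene 80 23 [165. 167. 167. 168.] [74. 70. 64.]
scene 90 31 [166. 168. 168. 170.] [73. 70. 63.]
scene 100 45 [164. 168. 169. 177.] [70. 66. 61.]
scene 110 27 [164. 167. 168. 170.] [74. 69. 57.]
top -40 76 [151. 153. 155. 157.] [135.  136.5 135.5]
top -30 86 [152. 154. 156. 157.] [127. 129. 127.]
top -20 82 [153. 155. 156. 158.] [133.5 135.  133.5]
top -10 84 [154. 156. 157. 159.] [159. 163. 164.]
top 0 87 [154. 156. 158. 160.] [121. 114. 103.]
top 10 73 [156. 157. 159. 161.] [113. 104.  90.]
top 20 51 [156. 158. 159. 162.] [105.  98.  84.]
top 30 49 [157. 159. 160. 162.] [107.  98.  85.]
top 40 49 [157. 160. 161. 163.] [106.  98.  85.]
top 50 72 [158. 160. 162. 164.] [106.   98.5  85. ]
top 60 78 [159. 161. 163. 165.] [111. 103.  89.]
top 70 84 [160. 162. 163. 165.] [111. 102.  88.]
top 80 73 [160. 162. 164. 166.] [110. 102.  88.]
top 90 24 [162. 163. 164. 166.] [109. 100.  87.]
top 100 35 [163. 164. 166. 167.] [105.  96.  84.]
```

```bash
python3 - <<'E'
from h import *
im=cv2.imread("pics/top0.png").astype(int)
_,_,W,r,t=snap("top")
for nm,b in (("panel",(im.min(2)>150)&(abs(im[...,0]-im[...,2])<40)),):
    b=b.astype(np.uint8); b[:150]=0;b[270:]=0;b[:,:275]=0;b[:,385:]=0
    nn,l,s,_=cv2.connectedComponentsWithStats(b); i=1+np.argmax(s[1:,4]); 
    c=max(cv2.findContours((l==i).astype(np.uint8),0,2)[0],key=cv2.contourArea)
    P=cv2.convexHull(c)[:,0]
    X=np.array([(t+r[v,u]*(.03-t[2])/r[v,u][2])[:2] for u,v in P])
    q=cv2.minAreaRect((X*1000).astype(np.float32)); print(nm,q)
R=turn(-10.93,-3.6)
s=sense(); Rn=turn(-10.93,0); shift(Rn,[.5592,-.2003,.12])
E
```

```text
Traceback (most recent call last):
ValueError: attempt to get argmax of an empty sequence
```

```bash
python3 - <<'E'
from h import *
im=cv2.imread("pics/top0.png").astype(int)
print(im[210,330],im[300,330],im[165,340])
_,_,W,r,t=snap("top")
b=(np.abs(im-im[195,335]).max(2)<22).astype(np.uint8); b[:150]=0;b[270:]=0;b[:,:275]=0;b[:,385:]=0
b=cv2.morphologyEx(b,cv2.MORPH_OPEN,np.ones((3,3)))
nn,l,s,_=cv2.connectedComponentsWithStats(b); i=1+np.argmax(s[1:,4]); print(s[i])
c=max(cv2.findContours((l==i).astype(np.uint8),0,2)[0],key=cv2.contourArea)
P=cv2.convexHull(c)[:,0]
X=np.array([(t+r[v,u]*(.03-t[2])/r[v,u][2])[:2] for u,v in P])
print(cv2.minAreaRect((X*1000).astype(np.float32)))
turn(-10.93,-3.6); R=turn(-10.93,0); shift(R,[.5592,-.2003,.12])
E
```

```text
[148 144 141] [ 89 142 140] [63 82 86]
[ 288  166   77   91 5167]
((489.95892333984375, -180.88296508789062), (191.7220916748047, 250.69715881347656), 78.8065185546875)
turn [ 0.0159 -0.0568  0.416 ]
turn [0.0029 0.0051 0.4163]
shift cm after [ 0.31 44.09  3.8 ]
```

Request:
{"api": "drive_tool", "payload": {
  "rows": [
    {"tx":0,"ty":1,"tz":0,"ax":0.004,"ay":-0.0142,"az":0.104,"claw":5},
    {"tx":0,"ty":2,"tz":0,"ax":0.004,"ay":-0.0142,"az":0.104,"claw":5},
    {"tx":0,"ty":2.5,"tz":0,"ax":0.004,"ay":-0.0142,"az":0.104,"claw":5},
    {"tx":0,"ty":3,"tz":0,"ax":0.004,"ay":-0.0142,"az":0.104,"claw":5},
    {"tx":0,"ty":3.5,"tz":0,"ax":0,"ay":0,"az":0,"claw":5},
    {"tx":0,"ty":3.5,"tz":0,"ax":0,"ay":0,"az":0,"claw":5},
    {"tx":0,"ty":3.5,"tz":0,"ax":0,"ay":0,"az":0,"claw":5},
    {"tx":0,"ty":3.5,"tz":0,"ax":0,"ay":0,"az":0,"claw":5},
    {"tx":0,"ty":3.5,"tz":0,"ax":0,"ay":0,"az":0,"claw":5},
    {"tx":0,"ty":3.5,"tz":0,"ax":0,"ay":0,"az":0,"claw":5}
  ]
}}

```text
time_s: 12.32
tcp_pos: [0.6022, -0.0587, 0.1576]
ee_rot: [[0.98, -0.189, -0.062], [-0.189, -0.982, 0.013], [-0.063, -0.001, -0.998]]
wrist_force: [0.9, -0.9, -0.7]
gripper_width: 0.659
gripper_force: 30.0
```

Request:
{"api": "drive_tool", "payload": {
  "rows": [
    {"tx":0,"ty":3.5,"tz":0,"ax":0,"ay":0,"az":0,"claw":5},
    {"tx":0,"ty":3.5,"tz":0,"ax":0,"ay":0,"az":0,"claw":5},
    {"tx":0,"ty":3,"tz":0,"ax":0,"ay":0,"az":0,"claw":5},
    {"tx":0,"ty":1.5,"tz":0,"ax":0,"ay":0,"az":0,"claw":5},
    {"tx":0,"ty":0,"tz":0,"ax":0,"ay":0,"az":0,"claw":5},
    {"tx":0,"ty":0,"tz":0,"ax":0,"ay":0,"az":0,"claw":5},
    {"tx":0,"ty":0,"tz":0,"ax":0,"ay":0,"az":0,"claw":5}
  ]
}}

```text
time_s: 12.9
tcp_pos: [0.5817, -0.1692, 0.1583]
ee_rot: [[0.98, -0.189, -0.06], [-0.188, -0.982, 0.014], [-0.061, -0.002, -0.998]]
wrist_force: [-0.1, -0.1, -0.8]
gripper_width: 0.659
gripper_force: 30.0
```

```bash
python3 - <<'E'
from h import *
st(); R=turn(-10.93,-3.6); shift(R,[.5592,-.2003,.06])
print(sense()['tcp_pos'],sense()['gripper_force'])
im,d,W,r,t=snap('wrist','w6.png'); np.savez("w6.npz",W=W,r=r,t=t)
E
```

```text
t 12.9 tray xy mm -44.8 -379.4 z 158.3 lean -3.5 yaw 169.12 F [-0.1 -0.1 -0.8] w 57.4
turn [-0.002  -0.0017  0.001 ]
shift cm after [-1.    3.48  9.91]
[ 0.58172861 -0.16921728  0.15826781] 29.999569058418274
```

View pics/w6.png

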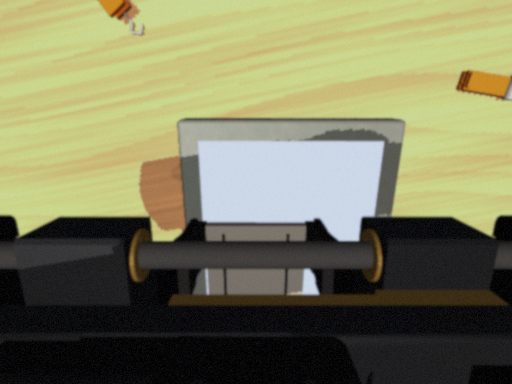

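The wrist view shows the box's front edge at row 120, the panel's front edge at row 141, and the panel's sides near columns 200 and 380. The plate sits between the fingers. Next I'll fit the panel edges.

```bash
python3 - <<'E'
from h import *
f=np.load("w6.npz");r,t=f['r'],f['t']
im=cv2.imread("pics/w6.png").astype(int)
def P(u,v): 
    v0,u0=int(v),int(u); q=r[v0,u0]+(r[v0,u0+1]-r[v0,u0])*(u-u0)+(r[v0+1,u0]-r[v0,u0])*(v-v0); return ((t+q*(.03-t[2])/q[2])[:2])*1000
g=im.min(2)
L=[];Rr=[];F=[];F2=[]
for v in range(155,212,2):
    dx=np.diff(g[v]); a=185+np.argmax(dx[185:215]); L.append(P(a+.5,v))
    b=365+np.argmin(dx[365:395]); Rr.append(P(b+.5,v))
for u in list(range(215,300,3)):
    dv=np.diff(g[:,u]); a=130+np.argmax(dv[130:150]); F.append(P(u,a+.5))
    s=np.diff(im[:,u,1]); c=112+np.argmin(s[112:126]); F2.append(P(u,c+.5))
def fit(X):
    vx,vy,x,y=cv2.fitLine(np.array(X,np.float32),cv2.DIST_HUBER,0,.01,.01).ravel(); return np.array([vx,vy]),np.array([x,y])
for nm,X in (("L",L),("R",Rr),("F",F),("F2",F2)):
    dvec,p=fit(X); print(nm,np.degrees(np.arctan2(dvec[1],dvec[0])).round(2),p)
a=np.radians(-10.93); ex=np.array([np.cos(a),np.sin(a)]); ey=np.array([-ex[1],ex[0]])
l=np.median(np.array(L)@ey); rr=np.median(np.array(Rr)@ey); fr=np.median(np.array(F)@ex); f2=np.median(np.array(F2)@ex)
print("width",l-rr,"centre y",(l+rr)/2,"front-120",fr-120,"box front-140",f2-140,"old",np.array([492.4,-187.4])@ex,np.array([492.4,-187.4])@ey)
C=(l+rr)/2*ey+(fr-120)*ex; print("C",C)
E
```

```text
L -11.0 [ 589.7675  -113.70286]
R -11.36 [ 547.1368  -289.05243]
F 78.4 [ 619.1752  -174.10262]
F2 79.09 [ 638.7624  -183.69011]
width 180.27583382956428 centre y -89.9736289626944 front-120 521.4211120531224 box front-140 522.003911634358 old 519.0004845707309 -90.63673104953874
C [ 494.90244676 -187.20790101]
```

```bash
python3 - <<'E'
from h import *
R=turn(-11.1,-3.6); shift(R,[.5609,-.2004,.045])
E
```

```text
turn [-0.0018 -0.002   0.0047]
shift cm after [-0.74  3.5  11.41]
```

Request:
{"api": "drive_tool", "payload": {
  "rows": [
    {"tx":-0.37,"ty":1.75,"tz":0,"ax":0,"ay":0,"az":0.004,"claw":5},
    {"tx":-0.37,"ty":1.75,"tz":1,"ax":0,"ay":0,"az":0,"claw":5},
    {"tx":0,"ty":0,"tz":2,"ax":0,"ay":0,"az":0,"claw":5},
    {"tx":0,"ty":0,"tz":2.5,"ax":0,"ay":0,"az":0,"claw":5},
    {"tx":0,"ty":0,"tz":2.5,"ax":0,"ay":0,"az":0,"claw":5},
    {"tx":0,"ty":0,"tz":2,"ax":0,"ay":0,"az":0,"claw":5},
    {"tx":0,"ty":0,"tz":1.2,"ax":0,"ay":0,"az":0,"claw":5},
    {"tx":0,"ty":0,"tz":0,"ax":0,"ay":0,"az":0,"claw":5},
    {"tx":0,"ty":0,"tz":0,"ax":0,"ay":0,"az":0,"claw":5}
  ]
}}

```text
time_s: 13.7
tcp_pos: [0.5615, -0.2004, 0.0472]
ee_rot: [[0.98, -0.191, -0.06], [-0.191, -0.982, 0.013], [-0.061, -0.001, -0.998]]
wrist_force: [-0.1, -0.7, 0.1]
gripper_width: 0.66
gripper_force: 30.0
```

```bash
python3 - <<'E'
from h import *
st(); R=turn(-11.1,-3.6); shift(R,[.5609,-.2004,.036]); print(sense()['tcp_pos'])
C=np.array([.4942,-.1873]);a=np.radians(-11.1); ex=np.array([np.cos(a),np.sin(a)]); ey=np.array([-ex[1],ex[0]])
im,d,W,r,t=snap('top')
Q=W[...,:2]-C; x=Q@ex*1e3;y=Q@ey*1e3;z=W[...,2]*1e3
m=(abs(x)<90)&(abs(y)<45)&(z>38)&(z<65)
for c in range(-90,90,10):
    k=m&(x>=c)&(x<c+10)
    if k.sum()>5: print(c,k.sum(),np.median(z[k]).round(1),"y",y[k].min().round(1),y[k].max().round(1))
k=m&(x<20); print("xmin",np.sort(x[k])[:5].round(1))
E
```

```text
t 13.7 tray xy mm -71.5 -405.3 z 47.2 lean -3.5 yaw 168.98 F [-0.1 -0.7  0.1] w 57.4
turn [-0.0012 -0.0016  0.0014]
shift cm after [0.01 0.01 1.12]
[ 0.56148584 -0.20041145  0.04717473]
-80 30 49.2 y -28.8 28.7
-70 72 49.3 y -28.2 28.7
-60 78 49.1 y -29.4 28.7
-50 71 49.5 y -27.4 27.9
-40 76 49.8 y -28.8 29.0
-30 69 49.8 y -28.0 28.0
-20 54 49.7 y -29.4 28.8
-10 44 51.1 y -29.5 27.9
0 43 50.6 y -29.0 28.7
10 44 50.4 y -29.6 28.1
20 74 50.5 y -28.7 28.7
30 69 50.6 y -28.5 28.5
40 70 50.7 y -28.7 28.4
50 23 51.2 y -27.0 19.1
60 28 51.4 y -29.5 18.5
xmin [-73.9 -73.7 -73.6 -73.5 -73.3]
```

Request:
{"api": "drive_tool", "payload": {
  "rows": [
    {"tx":0,"ty":0,"tz":0.5,"ax":0,"ay":0,"az":0,"claw":5},
    {"tx":0,"ty":0,"tz":0.5,"ax":0,"ay":0,"az":0,"claw":5},
    {"tx":0,"ty":0,"tz":0.2,"ax":0,"ay":0,"az":0,"claw":5},
    {"tx":0,"ty":0,"tz":0.1,"ax":0,"ay":0,"az":0,"claw":5},
    {"tx":0,"ty":0,"tz":0,"ax":0,"ay":0,"az":0,"claw":5},
    {"tx":0,"ty":0,"tz":0,"ax":0,"ay":0,"az":0,"claw":5}
  ]
}}

```text
time_s: 14.25
tcp_pos: [0.5605, -0.2014, 0.0347]
ee_rot: [[0.979, -0.193, -0.058], [-0.193, -0.981, 0.013], [-0.06, -0.002, -0.998]]
wrist_force: [-0.3, -0.2, -0.9]
gripper_width: 0.659
gripper_force: 30.0
```

Request:
{"api": "drive_tool", "payload": {
  "rows": [
    {"tx":0,"ty":0,"tz":0.1,"ax":0,"ay":0,"az":0,"claw":5},
    {"tx":0,"ty":0,"tz":0,"ax":0,"ay":0,"az":0,"claw":5}
  ]
}}

```text
time_s: 14.42
tcp_pos: [0.5604, -0.2013, 0.0336]
ee_rot: [[0.979, -0.193, -0.058], [-0.193, -0.981, 0.013], [-0.06, -0.002, -0.998]]
wrist_force: [0.2, 0.7, -0.4]
gripper_width: 0.654
gripper_force: 30.0
```

Request:
{"api": "drive_tool", "payload": {
  "rows": [
    {"tx":0,"ty":0,"tz":0.1,"ax":0,"ay":0,"az":0,"claw":5},
    {"tx":0,"ty":0,"tz":0,"ax":0,"ay":0,"az":0,"claw":5}
  ]
}}

```text
time_s: 14.58
tcp_pos: [0.5603, -0.2013, 0.0325]
ee_rot: [[0.979, -0.193, -0.059], [-0.193, -0.981, 0.013], [-0.06, -0.002, -0.998]]
wrist_force: [-0.2, 0.2, -0.1]
gripper_width: 0.655
gripper_force: 30.0
```

Request:
{"api": "drive_tool", "payload": {
  "rows": [
    {"tx":0,"ty":0,"tz":0.08,"ax":0,"ay":0,"az":0,"claw":5},
    {"tx":0,"ty":0,"tz":0,"ax":0,"ay":0,"az":0,"claw":5}
  ]
}}

```text
time_s: 14.75
tcp_pos: [0.5603, -0.2013, 0.0317]
ee_rot: [[0.979, -0.193, -0.059], [-0.193, -0.981, 0.013], [-0.06, -0.002, -0.998]]
wrist_force: [-0.6, 0.1, -0.1]
gripper_width: 0.655
gripper_force: 30.0
```

Request:
{"api": "drive_tool", "payload": {
  "rows": [
    {"tx":0,"ty":0,"tz":0.07,"ax":0,"ay":0,"az":0,"claw":5},
    {"tx":0,"ty":0,"tz":0,"ax":0,"ay":0,"az":0,"claw":5}
  ]
}}

```text
time_s: 14.92
tcp_pos: [0.5603, -0.2013, 0.0311]
ee_rot: [[0.979, -0.193, -0.059], [-0.193, -0.981, 0.013], [-0.06, -0.002, -0.998]]
wrist_force: [0.5, 0.2, 0.8]
gripper_width: 0.657
gripper_force: 30.1
```

Request:
{"api": "drive_tool", "payload": {
  "rows": [
    {"tx":0,"ty":0,"tz":0.06,"ax":0,"ay":0,"az":0,"claw":5},
    {"tx":0,"ty":0,"tz":0,"ax":0,"ay":0,"az":0,"claw":5}
  ]
}}

```text
time_s: 15.08
tcp_pos: [0.5603, -0.2013, 0.031]
ee_rot: [[0.979, -0.193, -0.058], [-0.193, -0.981, 0.013], [-0.06, -0.001, -0.998]]
wrist_force: [-1.0, 1.0, 0.9]
gripper_width: 0.658
gripper_force: 31.3
```

Request:
{"api": "drive_tool", "payload": {
  "rows": [
    {"tx":0,"ty":0,"tz":0.05,"ax":0,"ay":0,"az":0,"claw":5},
    {"tx":0,"ty":0,"tz":0,"ax":0,"ay":0,"az":0,"claw":5}
  ]
}}

```text
time_s: 15.25
tcp_pos: [0.5603, -0.2013, 0.0308]
ee_rot: [[0.979, -0.193, -0.058], [-0.192, -0.981, 0.013], [-0.06, -0.001, -0.998]]
wrist_force: [-2.2, 1.2, 5.6]
gripper_width: 0.656
gripper_force: 32.7
```

Request:
{"api": "drive_tool", "payload": {
  "rows": [
    {"tx":0,"ty":0,"tz":-0.06,"ax":0,"ay":0,"az":0,"claw":5},
    {"tx":0,"ty":0,"tz":0,"ax":0,"ay":0,"az":0,"claw":6},
    {"tx":0,"ty":0,"tz":0,"ax":0,"ay":0,"az":0,"claw":6.5},
    {"tx":0,"ty":0,"tz":0,"ax":0,"ay":0,"az":0,"claw":7.5},
    {"tx":0,"ty":0,"tz":0,"ax":0,"ay":0,"az":0,"claw":8.5},
    {"tx":0,"ty":0,"tz":0,"ax":0,"ay":0,"az":0,"claw":8.5},
    {"tx":0,"ty":0,"tz":0,"ax":0,"ay":0,"az":0,"claw":8.5},
    {"tx":0,"ty":0,"tz":0,"ax":0,"ay":0,"az":0,"claw":8.5},
    {"tx":0,"ty":0,"tz":0,"ax":0,"ay":0,"az":0,"claw":8.5}
  ]
}}

```text
time_s: 16.0
tcp_pos: [0.5607, -0.2012, 0.0309]
ee_rot: [[0.98, -0.193, -0.058], [-0.193, -0.981, 0.013], [-0.059, -0.002, -0.998]]
wrist_force: [1.6, 2.1, 4.8]
gripper_width: 0.968
gripper_force: 2.4
```

Request:
{"api": "drive_tool", "payload": {
  "rows": [
    {"tx":0,"ty":0,"tz":-1,"ax":0,"ay":0,"az":0,"claw":8.5},
    {"tx":0,"ty":0,"tz":-2,"ax":0,"ay":0,"az":0,"claw":8.5},
    {"tx":0,"ty":0,"tz":-3,"ax":0,"ay":0,"az":0,"claw":8.5},
    {"tx":0,"ty":0,"tz":-3.5,"ax":0,"ay":0,"az":0,"claw":8.5},
    {"tx":-2,"ty":0,"tz":-3,"ax":0,"ay":0,"az":0,"claw":8.5},
    {"tx":-3.5,"ty":0,"tz":-1,"ax":0,"ay":0,"az":0,"claw":8.5},
    {"tx":-3.5,"ty":0,"tz":-1,"ax":0,"ay":0,"az":0,"claw":8.5},
    {"tx":-3.5,"ty":0,"tz":0,"ax":0,"ay":0,"az":0,"claw":8.5},
    {"tx":-3,"ty":0,"tz":0,"ax":0,"ay":0,"az":0,"claw":8.5},
    {"tx":0,"ty":0,"tz":0,"ax":0,"ay":0,"az":0,"claw":8.5}
  ]
}}

```text
time_s: 16.83
tcp_pos: [0.4103, -0.1726, 0.1848]
ee_rot: [[0.979, -0.195, -0.063], [-0.194, -0.981, 0.015], [-0.064, -0.003, -0.998]]
wrist_force: [0.2, 0.2, -0.1]
gripper_width: 0.975
gripper_force: 0.0
```

```bash
python3 - <<'E'
from h import *
im,d,W,r,t=snap('wrist','w7.png'); np.savez("w7.npz",W=W,r=r,t=t); print(t,sense()['time_s'])
E
```

```text
[ 0.48500073 -0.18795292  0.34180764] 16.8833
```

View pics/w7.png

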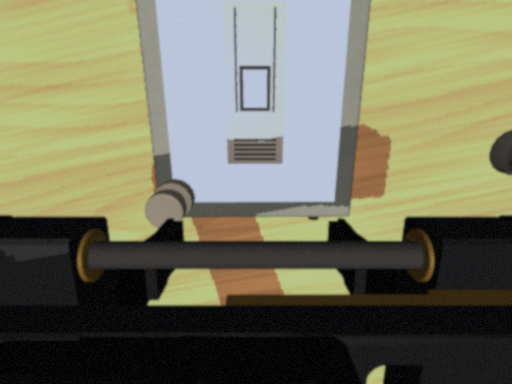

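The plate lies right side up on the panel. Its tail is at row 164, the gate's centre at about (255,88), the panel's rear edge at row 203, and the panel's sides near columns 160 and 345. Next I'll measure centring and squareness.

```bash
python3 - <<'E'
from h import *
f=np.load("w7.npz");r,t=f['r'],f['t']
im=cv2.imread("pics/w7.png").astype(int)
a=np.radians(-11.1); ex=np.array([np.cos(a),np.sin(a)]); ey=np.array([-ex[1],ex[0]])
def P(u,v,z): 
    v0,u0=int(v),int(u); q=r[v0,u0]+(r[v0,u0+1]-r[v0,u0])*(u-u0)+(r[v0+1,u0]-r[v0,u0])*(v-v0); p=((t+q*(z-t[2])/q[2])[:2])*1000; return p@ex,p@ey
B=im[...,0]-0; g=im.min(2); bl=im[...,0]-im[...,2]
E={k:[] for k in "LRlr"}
for v in range(20,130,2):
    dx=np.diff(cv2.GaussianBlur(bl[v:v+1].astype(np.float32),(5,1),0)[0]); dg=np.diff(g[v])
    E["L"].append(P(140+np.argmax(dg[140:190])+.5,v,.03)); E["R"].append(P(320+np.argmin(dg[320:370])+.5,v,.03))
    E["l"].append(P(215+np.argmin(dx[215:234])+.5,v,.0335)); E["r"].append(P(276+np.argmax(dx[276:292])+.5,v,.0335))
for k,X in E.items():
    X=np.array(X); c=np.polyfit(X[:,0],X[:,1],1); rs=X[:,1]-np.polyval(c,X[:,0]); 
    m=abs(rs)<2*np.std(rs)+.1; c=np.polyfit(X[m,0],X[m,1],1)
    print(k,"angle",np.degrees(np.arctan(c[0])).round(2),"y@520",np.polyval(c,520).round(1),"std",np.std(rs[m]).round(2))
u=240
print("rear panel",[P(u,195+np.argmin(np.diff(g[195:212,u]))+.5,.03)[0].round(1) for u in (220,230,240)])
print("tail",[P(u,155+np.argmax(np.diff(g[155:172,u]))+.5,.033)[0].round(1) for u in (240,255,270)])
print("col255",[(v,g[v,255]) for v in range(60,118,2)])
print("gate",P(255,66,.035)[0],P(255,110,.035)[0])
E
```

```text
L angle 0.02 y@520 2.3 std 0.4
R angle 0.16 y@520 -179.0 std 0.55
l angle -1.22 y@520 -65.8 std 4.07
r angle -0.09 y@520 -118.9 std 0.34
rear panel [np.float64(399.7), np.float64(400.8), np.float64(400.8)]
tail [np.float64(446.1), np.float64(446.1), np.float64(447.1)]
col255 [(60, np.int64(187)), (62, np.int64(188)), (64, np.int64(181)), (66, np.int64(111)), (68, np.int64(93)), (70, np.int64(169)), (72, np.int64(187)), (74, np.int64(187)), (76, np.int64(186)), (78, np.int64(186)), (80, np.int64(185)), (82, np.int64(186)), (84, np.int64(187)), (86, np.int64(187)), (88, np.int64(185)), (90, np.int64(186)), (92, np.int64(183)), (94, np.int64(184)), (96, np.int64(187)), (98, np.int64(188)), (100, np.int64(185)), (102, np.int64(191)), (104, np.int64(186)), (106, np.int64(176)), (108, np.int64(107)), (110, np.int64(117)), (112, np.int64(180)), (114, np.int64(186)), (116, np.int64(181))]
gate 540.9181431783564 500.16033287267317
```

```bash
python3 -c "
from h import *
print(finish_job())"
```

```text
the job is handed in; nothing more can be done
None
```

The plate lies right side up on the light box, within about 2 mm of the panel's middle and about 0.2° of square with its long sides, and the job is handed in. It was tipped, slid 27 to 28 mm forward, rested on the front rim, then picked up and set down without a drop. One deviation: the pressing finger briefly reached about 13 N early in the slide, above the 5 to 10 N you gave, before I eased it back to 6 to 8 N.

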